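# Close a press-on-nail mould over its guide pins and hold it shut

### The job

Close the press-on-nail mould for me: take the upper half (the flat metal plate with a grip bar and two holes, not the shorter cover plate that has no holes), lower it over the two upright pins of the mould stand until it lies flush on the sprung bed, then push it straight down with a steady force of about 12 newtons, never pressing the bed all the way down to its stop. I will screw nuts onto the pins meanwhile, so keep that push steady for at least three seconds and finish while still holding and pressing, without letting go. Leave everything else on the table where it is.

Things in the scene. Friction and masses are not known exactly. Their poses are not given: they have to be found in the camera images.
- mould_top: Upper mould half, loose, 0.19 to 0.35 kg, lying on the riser shelf: bare metal plate 50 x 100 x 12 mm (own x, y, z), origin at the centre of its underside, z up. Two 11 mm through holes at y = +38 and -38 mm, x = 0. Centred on top a grip bar, 14 mm thick (x), 40 mm long (y), from 12 to 52 mm above the underside: pinch it across the 14 mm from above. Same either way round.
- mould_stand: Lower mould half, fixed on the riser shelf: steel foot 60 x 110 x 10 mm (own x, y, z), origin at the centre of its underside, z up. Two upright 8 mm pins with tapered tips at y = +38 and -38 mm, x = 0, tops 76.5 mm above the underside. The sprung bed is between them. Same either way round.
- bed_top (a point): Centre of the top face of the sprung metal bed, 50 x 56 mm, between the pins; axes as the stand's; 44 mm above the stand's underside when up (pins then stand 32.5 mm above it). It sinks straight down under load: starts to move at 3 N (about the upper half's own weight), then 1 mm per further 1 N, so 12 N sinks it 9 mm; hard stop at 18 mm.
- bed (a joint): How far the sprung bed is pressed down, in m: 0 = up, unloaded; 0.009 = about 12 N on the bed (the upper half's weight included); 0.018 = hard stop.
- cover: Storage cover, loose bystander of 0.2 kg, not needed: plate 50 x 64 x 12 mm (x, y, z) without holes, with the same grip bar (up to 52 mm high). Origin at the centre of its underside. Stand, upper half and cover lie side by side on the shelf in any order, long sides pointing roughly away from the robot.
- riser: Wooden riser shelf, fixed, with the work on it: top 275 x 540 mm (x, y), 130 mm above the tables; origin under its centre, at table height. BEWARE a clear, solid, upright screen along y, 700 mm high, 320 mm before the origin (-x), from 268 mm left of it to 1 m left. Swing across with arm and tool lifted above it and come down right of it, elbow not leaning left. A lamp hangs left.
- tub: Bystander: round grey lidded tub, 71 mm diameter, 60 mm high, loose; origin at the centre of its underside.
- jar: Bystander: cream jar with a white screw lid, 49 mm diameter, 50 mm high, loose; origin at the centre of its underside.
- white_polish: Bystander: white nail polish bottle, 35 mm diameter, 86 mm high, loose; origin at the centre of its underside.

How it is judged:
On the way:
1. the upper half lies flush on the bed over both pins and is pressed by the gripper with a steady 7 to 18 N for two seconds (horizontal distance between mould_top and bed_top below 0.004 m and angle between the y axis of mould_top and the y axis of mould_stand, either way round below 0.08 rad and z of mould_top in the frame of bed_top between -0.003 and 0.002 m and angle between mould_top's own z axis and vertical below 0.05 rad and contact force between mould_top and bed between 7 and 18 N and value of joint bed between 0.0035 and 0.0155 m and contact force between the fingers and mould_top above 2 N), for 2 s.
At the end, for the whole second after the job is handed in: The upper half is on both pins (within 4 mm of the bed's centre, 0.08 rad of the stand's direction, level within 0.05 rad), flush on the bed (2 mm), the gripper still touching it, and it presses on the bed with 7 to 18 N (bed sunk by 3.5 to 15.5 mm), at rest (all of step 1 and linear speed of mould_top below 0.01 m/s); the arm keeps its last pose, push and grip.
It fails at once if the bed is pressed down to its stop (value of joint bed above 0.0175 m).
It fails at once if the storage cover is shifted or tipped (distance of cover from where it was at the start of the episode above 0.03 m or angle between cover's own z axis and vertical above 0.4 rad).
It fails at once if the grey tub is shifted or tipped (distance of tub from where it was at the start of the episode above 0.03 m or angle between tub's own z axis and vertical above 0.4 rad).
It fails at once if the screw-lid jar is shifted or tipped (distance of jar from where it was at the start of the episode above 0.03 m or angle between jar's own z axis and vertical above 0.4 rad).
It fails at once if the white polish bottle is shifted or tipped (distance of white_polish from where it was at the start of the episode above 0.03 m or angle between white_polish's own z axis and vertical above 0.4 rad).
It also fails if it takes over 64 s, if anything falls off the work surface, if the arm or the gripper's body presses on something with over 40 N, if the wrist force passes 120 N, or if a joint passes its speed limit or range.

### The arm

A 7-joint arm with a two-finger parallel gripper is mounted at the origin on a cart in front of the work surface, level with it; the furniture and walls round the work are solid. World frame = base frame: x ahead of the robot, y to its left, z up, the work surface at z = 0. Lengths are in m, angles in rad, forces in N, time in s.
With the tool pointing down it reaches from about 0.425 to 1.025 m from the base axis. Payload 9.4 kg.
Tool frame: the origin (TCP) lies at the very end of the fingers, on their centre line; the grasp point (between the pads) lies 19 mm behind it (manip.grip_point_offset is the distance from the TCP to the grasp point, in m); z points along the fingers, y is the line along which they close (so a half turn about z gives the same grasp; the last joint's range is limited). The gripper opens to 85 mm and grips with 20 to 120 N. Pads are 22 mm wide; open, the fingers measure 114 mm over their backs; the gripper's body (76 mm by 85 mm) begins 54 mm behind the grasp point. The pads swing forward as they close: fully open they stand 13 mm farther back than shut.
Start: joints at [1.261, 0.599, -0.003, 1.599, 0.002, 0.943, -0.08], TCP at [0.167, -0.705, 0.231] pointing down, gripper open.
Joint ranges: [-2.57, 2.57], [-0.35, 1.97], [-1.29, 1.29], [0.11, 2.56], [-1.05, 4.19], [0.11, 1.86], [-2.63, 2.63]. Speed limits (rad/s): [2.22, 2.22, 3.01, 3.01, 3.14, 3.14, 3.14].

### API

Orientations are given as a unit quaternion [x, y, z, w].
In Python, from plant import sensors, viewer, order, manip gives the robot as it stands. The module is installed in compiled form; this text tells all that it offers.
- The arm moves only by the shell command python3 -m creep 'ROWS' [FORCE]. ROWS is JSON, one flat list of numbers, 7 for each row, row after row: the turn, a rotation vector about the tool's x, y, z in degrees, then the shift along the tool's x, y, z in mm, then the gripper command: -1 is fully open, 1 is shut, values between are in proportion. A call has 1 to 8 rows; each row is the pose to reach, as a shift and turn from the pose commanded when the call began, along the tool's axes at that moment; what a row does not reach only later rows make up. A row lasts 1/8 s, in which the tool goes at most 62.5 mm and 10.7 degrees, less where a joint would pass 70% of its speed; a pose out of reach is approached as far as the arm can. A call with a gripper value outside its range is refused whole. The fingers move at their own pace and stop on an object; FORCE is the grip in N (left out, the last holds). Time passes only in rows, so rows that repeat a pose let the fingers close. It gives the time, the measured TCP pose, the force, the opening and the grip force at its end, in the units of the state.
- sensors.state(): the state, without advancing time (a new reading comes with each control period).
- viewer.grab_frame(name): name is "scene" or "top" or "wrist"; returns (picture, depth): 480x640x3 uint8, red, green, blue; 480x640 float32, m along the optical axis (not along the pixel's ray), 0 where there is no reading.
- viewer.calibration(name): a dict with "K" (3x3 intrinsics, pixels), "dist_coeffs" ([k1, k2, p1, p2, k3] as OpenCV has them; the pictures are not rectified), "eye" and "attitude" of the camera in the world. Camera axes: x right, y down, z forward; pixel columns grow to the right and rows downward; lengths in m; the calibration is good to about 2 mm. A picture is of the moment at which its call begins: read the wrist's pose just before it. calibration takes no time and is no camera call; for the wrist camera it gives the pose at the moment of the call.
- order.sign_off(): hands the job in; it is judged then, once.
Trained networks look in the newest picture that a camera, given by its name, has taken for a name from the list of things; names that differ only in an ending like _2 or _b are one class to them, and where a whole thing is asked for, a point or a joint stands for the part that bears it (a point fixed in the world has none). Each returns a list of dicts, best first, with "p" (0 to 1); they miss things now and then, are a little off and sometimes report something else, mostly with a low value. They report only what shows in the picture. A call takes as long as a camera call.
- viewer.outline_of(query, camera): "mask" (480x640 bool, what is visible of it) and "pixel" ([column, row] in pixels, amid what is visible of it).
- viewer.spot_point(query, camera): "pixel" ([column, row] in pixels: a listed point, or the origin of a listed thing).
The state is a dict: "time": time; "joints": joint angles; "qvel": joint speeds; "joint_efforts": joint torques, N m; "tool_pos": TCP position; "ee_rot": TCP orientation; "contact_force": force on the tool from outside, world axes, zero at the start; "ft_torque": the same for the moment, N m; "width": finger opening in m; "gripper_force": force on a finger pad.
Only numpy, scipy, OpenCV 4.12 (cv2) and the standard library are available. Lean on these libraries where they do the work, as an engineer would, in place of code of your own. Each camera call takes 0.05 s, during which the arm holds its last target. There are 200 camera calls.

## Working session

There is one attempt and no reset: what is moved stays moved. The work goes in short steps, Python scripts to look and compute and a shell command to move; the robot and the scene stay as the last step left them, time stands still between calls to the robot, and variables do not carry over. Pictures are saved under pics/ and viewed, at most 10 in all, crops included, and the job is handed in when it is done.

```bash
mkdir -p pics
cat > h.py <<'E'
import numpy as np, cv2
from scipy.spatial.transform import Rotation as R
from plant import sensors, viewer, order, manip
def cam(name):
    c=viewer.calibration(name); a=np.array(c["attitude"],float)
    Rm=R.from_quat(a).as_matrix() if a.size==4 else a.reshape(3,3)
    return np.array(c["K"]),np.array(c["dist_coeffs"]),np.array(c["eye"]),Rm
def back(c,px,d):
    K,D,e,Rm=c
    n=cv2.undistortPoints(np.array(px,float).reshape(-1,1,2),K,D).reshape(-1,2)
    return e+(np.c_[n,np.ones(len(n))]*np.reshape(d,(-1,1)))@Rm.T
def atz(c,px,z):
    K,D,e,Rm=c
    n=cv2.undistortPoints(np.array(px,float).reshape(-1,1,2),K,D).reshape(-1,2)
    r=np.c_[n,np.ones(len(n))]@Rm.T
    return e+r*((z-e[2])/r[:,2:])
def cloud(c,depth,mask):
    v,u=np.nonzero(mask&(depth>0)); return back(c,np.c_[u,v],depth[v,u])
E
python3 - <<'E'
from h import *
np.set_printoptions(precision=4,suppress=True)
s=sensors.state();print({k:np.round(v,3) for k,v in s.items()})
for n in("scene","top"):
    im,d=viewer.grab_frame(n);cv2.imwrite(f"pics/{n}0.png",im[:,:,::-1])
    c=cam(n);print(n,c[2],c[3][:,2]);np.save(n+"_d",d)
    for q in("mould_top","mould_stand","cover","riser"):
        for o in viewer.outline_of(q,n)[:2]:
            P=cloud(c,d,o["mask"]);print(q,round(o["p"],2),o["pixel"],o["mask"].sum(),np.median(P,0) if len(P) else None, P.min(0) if len(P) else 0,P.max(0) if len(P) else 0)
E
```

```text
{'time': np.float64(0.0), 'joints': array([ 1.261,  0.6  , -0.003,  1.6  ,  0.002,  0.943, -0.08 ]), 'qvel': array([-0.   ,  0.   , -0.   , -0.   , -0.002, -0.   , -0.001]), 'joint_efforts': array([  0.   , -77.646,   1.565, -25.801,   0.012,   0.009,  -0.   ]), 'tool_pos': array([ 0.167, -0.705,  0.23 ]), 'ee_rot': array([ 0.993,  0.116, -0.   , -0.001]), 'contact_force': array([-0.593,  0.126,  0.115]), 'ft_torque': array([ 0.012,  0.035, -0.067]), 'gripper_force': np.float64(0.0), 'width': np.float64(0.086)}
scene [ 0.7319 -0.8471  0.7144] [-0.0715  0.7255 -0.6845]
mould_top 0.68 [212.6, 297.3] 1522 [ 0.5751 -0.4021  0.1739] [ 0.5445 -0.4305  0.1296] [ 0.5993 -0.33    0.1781]
mould_top 0.57 [271.0, 197.5] 1640 [ 0.6127 -0.1761  0.1428] [ 0.5727 -0.2132  0.129 ] [ 0.6433 -0.0828  0.1851]
mould_stand 0.95 [218.5, 316.5] 3777 [ 0.5757 -0.4187  0.1607] [ 0.5366 -0.4573  0.1291] [ 0.6071 -0.3466  0.2077]
cover 0.75 [252.0, 252.6] 1441 [ 0.5976 -0.295   0.1427] [ 0.5674 -0.3159  0.1293] [ 0.6207 -0.2145  0.1854]
riser 0.77 [293.8, 316.8] 42186 [ 0.6645 -0.3872  0.13  ] [ 0.4308 -0.5289 -0.0983] [0.8012 0.2047 0.218 ]
top [ 0.5713 -0.2323  0.9635] [ 0.0916 -0.0048 -0.9958]
mould_top 0.78 [274.4, 258.5] 1395 [ 0.607  -0.163   0.1421] [ 0.5749 -0.2115  0.1276] [ 0.6389 -0.1081  0.186 ]
mould_stand 0.98 [400.5, 282.0] 1872 [ 0.571  -0.3939  0.1716] [ 0.5367 -0.4573  0.1331] [ 0.6045 -0.345   0.2085]
cover 0.57 [338.7, 268.2] 935 [ 0.5915 -0.2819  0.1425] [ 0.5664 -0.3154  0.1307] [ 0.6187 -0.2504  0.1841]
riser 0.87 [333.8, 233.4] 32881 [ 0.6575 -0.2679  0.1299] [ 0.5028 -0.5645 -0.0035] [0.8236 0.0493 0.2169]
```

View images.

View pics/scene0.png

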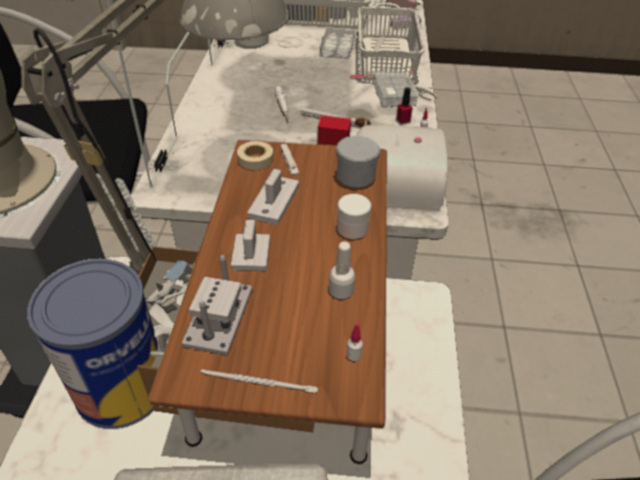

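View pics/top0.png

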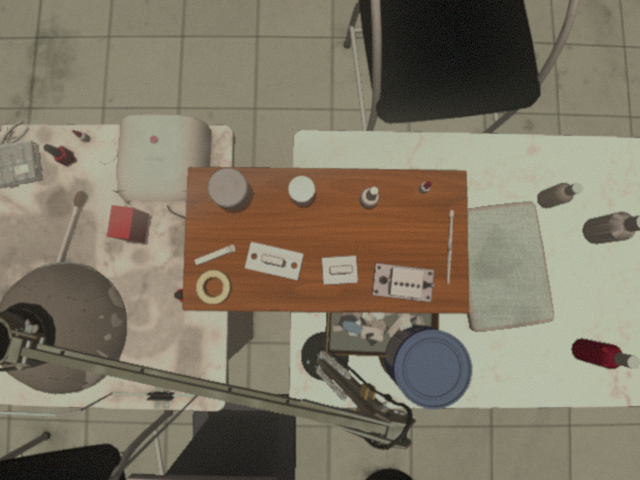

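The scene view shows the stand (218,316), the cover without holes (252,252) and the two-hole upper half (272,197) in line. The top view has the upper half at (274,260), the cover at (340,269) and the stand at (404,282). There is a blue can at (432,368), and a lamp arm runs left to right along the bottom.

```bash
cat > m.py <<'E'
from h import *
np.set_printoptions(precision=4,suppress=True)
def rect(P):
    (c,(w,h),a)=cv2.minAreaRect((P[:,:2]*1000).astype(np.float32)); 
    if w>h: a+=90;w,h=h,w
    return np.round([*c,w,h,(a+90)%180-90],1)   # angle of short side = own x axis
def meas(n,im,d):
    c=cam(n)
    Q=back(c,np.stack(np.meshgrid(np.arange(640),np.arange(480)),-1).reshape(-1,2),d.reshape(-1)).reshape(480,640,3)
    return c,Q
E
python3 - <<'E'
from m import *
for n in("top","scene"):
    im,d=viewer.grab_frame(n);c,Q=meas(n,im,d);Z=Q[...,2]
    def box(x0,x1,y0,y1,z0,z1): return Q[(d>0)&(Q[...,0]>x0)&(Q[...,0]<x1)&(Q[...,1]>y0)&(Q[...,1]<y1)&(Z>z0)&(Z<z1)]
    print(n)
    for nm,b in dict(top_plate=(.55,.67,-.235,-.09,.138,.148),top_bar=(.55,.67,-.235,-.09,.172,.19),cov_plate=(.54,.65,-.33,-.23,.138,.148),cov_bar=(.54,.65,-.33,-.23,.172,.19),bed=(.52,.63,-.48,-.33,.169,.18),foot=(.52,.63,-.48,-.33,.136,.145),pins=(.52,.63,-.48,-.33,.19,.215)).items():
        P=box(*b); print(nm,len(P),rect(P) if len(P)>4 else '',np.median(P[:,2]) if len(P) else '')
        if nm=="pins":
            for s in(P[:,1]>-.4,P[:,1]<-.4): print(P[s].mean(0),s.sum(),P[s].max(0) if s.any() else '')
    P=box(.3,.52,-.6,-.25,.05,.9);print("can",P.min(0),P.max(0))
    for q in("mould_top","mould_stand","bed_top","cover","tub"):
        for o in viewer.spot_point(q,n)[:2]:
            z={"bed_top":.174}.get(q,.13);print(q,round(o["p"],2),np.round(o["pixel"],1),atz(c,o["pixel"],z)[0])
    if n=="top":
        P=Q[330:450:10,20:410:30];print("lamp max z by col",np.nanmax(Q[300:460,:,2],0)[::40]); i=np.unravel_index(np.argmax(np.where(d>0,Z,-9)),Z.shape);print("max",i,Q[i])
        for r,cc in((375,150),(390,220),(405,300),(430,390),(360,350)): print((cc,r),Q[r-6:r+7,cc-6:cc+7].reshape(-1,3)[np.argmax(Z[r-6:r+7,cc-6:cc+7])])
E
```

```text
top
top_plate 1216 [ 608.3 -160.8   50.   100.3  -12.2] 0.14187631885087126
top_bar 181 [ 608.3 -161.3   14.    39.5  -12. ] 0.18151941058750187
cov_plate 745 [ 592.6 -282.7   50.    64.     4.2] 0.1419780219516551
cov_bar 176 [ 592.7 -283.1   13.9   39.3    4.5] 0.1815955648881809
bed 906 [ 571.1 -398.8   50.1   79.4   -5.9] 0.1739528150550217
foot 905 [ 570.8 -400.9   60.1  110.9   -6.2] 0.14004396258897922
pins 48 [ 570.7 -399.6    7.2   82.3   -5.9] 0.20352422471940174
[ 0.5748 -0.3619  0.2024] 23 [ 0.5781 -0.3587  0.2087]
[ 0.5668 -0.4374  0.202 ] 25 [ 0.5702 -0.4353  0.2073]
can [ 0.3581 -0.5277  0.0502] [ 0.52   -0.25    0.4808]
mould_top 0.66 [275.6 260.3] [ 0.6095 -0.1636  0.13  ]
mould_stand 0.97 [401.5 281.8] [ 0.5718 -0.4     0.13  ]
bed_top 0.97 [407.1 277.8] [ 0.579  -0.4012  0.174 ]
cover 0.58 [339.  270.2] [ 0.5923 -0.2827  0.13  ]
tub 0.6 [234.2 192.3] [ 0.738  -0.0823  0.13  ]
lamp max z by col [0.9635 0.9635 0.4677 0.4644 0.9635 0.9635 0.4541 0.4506 0.4484 0.448
 0.4808 0.9635 0.9635 0.0409 0.0041 0.9635]
max (np.int64(339), np.int64(0)) [0.5033 0.1082 0.4813]
(150
[... 449 characters left out ...]
152846559643981
bed 1471 [ 571.3 -400.4   51.1   81.6   -6.4] 0.17395608466071943
foot 1623 [ 572.  -398.6   60.3  112.7   -6.2] 0.139919179605825
pins 147 [ 572.  -400.3    8.3   83.1   -5.9] 0.20013424565341065
[ 0.5763 -0.3631  0.1994] 68 [ 0.58   -0.3588  0.2077]
[ 0.5684 -0.4388  0.1997] 79 [ 0.5716 -0.4336  0.2074]
can [ 0.3563 -0.5271  0.05  ] [ 0.52   -0.25    0.4798]
mould_top 0.64 [270.5 201.6] [ 0.603  -0.1594  0.13  ]
mould_stand 0.87 [220.6 319.9] [ 0.5748 -0.403   0.13  ]
mould_stand 0.22 [354.4 178. ] [ 0.7344 -0.0823  0.13  ]
bed_top 0.69 [214.4 293.5] [ 0.57   -0.3963  0.174 ]
cover 0.69 [252.4 255.7] [ 0.5955 -0.2829  0.13  ]
tub 0.94 [358.1 174.5] [ 0.7403 -0.0718  0.13  ]
```

The depth maps agree on these poses:

| Item | Centre x, y | Own-x yaw |
|---|---|---|
| Upper half | (0.6085, -0.161) | -12° |
| Stand | (0.571, -0.400) | -6° |

The plate top is at z 0.142, the bed at 0.174 and the pin tips at 0.207, all matching the given sizes. I'll lift first.

```bash
python3 -m creep '[0,0,0,0,0,-60,-1, 0,0,0,0,0,-120,-1, 0,0,0,0,0,-180,-1, 0,0,0,0,0,-240,-1, 0,0,0,0,0,-300,-1, 0,0,0,0,0,-350,-1, 0,0,0,0,0,-350,-1, 0,0,0,0,0,-350,-1]' 30
cat > go.py <<'E'
# python3 go.py x y z yaw_of_tool_y : prints turn/shift needed in current tool axes
import sys
from m import *
s=sensors.state();r=R.from_quat(s["ee_rot"]);t=np.array(list(map(float,sys.argv[1:5])))
Y=np.array([np.cos(np.radians(t[3])),np.sin(np.radians(t[3])),0]);Zt=np.array([0,0,-1.]);X=np.cross(Y,Zt)
best=r.inv()*R.from_matrix(np.c_[X,Y,Zt])
print("turn deg",np.degrees(best.as_rotvec()),"shift mm",r.inv().apply(t[:3]-s["tool_pos"])*1000)
print("tcp",s["tool_pos"],"q",s["joints"],"F",s["contact_force"],"T",s["ft_torque"],"w",s["width"],s["gripper_force"],"t",s["time"])
E
python3 go.py .50 -.46 .58 -45; python3 go.py .6085 -.161 .58 -12
```

```text
time: 2.1
tool_pos: [0.1673, -0.7053, 0.5805]
ee_rot: [0.993, 0.116, -0.0, -0.0]
contact_force: [-0.4, -0.6, -1.1]
width: 0.0852
gripper_force: 0.0
turn deg [ -0.0508  -0.0101 -31.6576] shift mm [ 380.3515 -161.8676    0.6517]
tcp [ 0.1673 -0.7053  0.5805] q [ 1.2454  0.4519  0.0273  1.0255 -0.012   1.6652 -0.0691] F [-0.4297 -0.6308 -1.1419] T [ 0.0278 -0.0185 -0.0236] w 0.08523646456326563 0.0 t 2.1
turn deg [ -0.0477  -0.0251 -64.6576] shift mm [ 554.9231 -427.7584    0.8757]
tcp [ 0.1673 -0.7053  0.5805] q [ 1.2454  0.4519  0.0273  1.0255 -0.012   1.6652 -0.0691] F [-0.4297 -0.6308 -1.1419] T [ 0.0278 -0.0185 -0.0236] w 0.08523646456326563 0.0 t 2.1
```

```bash
python3 -m creep '[0,0,-4,50,-21,0,-1, 0,0,-8,100,-42,0,-1, 0,0,-12,150,-63,0,-1, 0,0,-16,200,-85,0,-1, 0,0,-20,250,-106,0,-1, 0,0,-24,300,-127,0,-1, 0,0,-28,350,-148,0,-1, 0,0,-32,380,-162,0,-1]' && python3 go.py .6085 -.161 .58 -12
```

```text
time: 3.1
tool_pos: [0.5016, -0.4579, 0.5795]
ee_rot: [0.922, 0.388, -0.0, -0.001]
contact_force: [-1.0, -0.5, -0.7]
width: 0.0855
gripper_force: 0.0
turn deg [ -0.1598  -0.0651 -32.3266] shift mm [ 287.0655 -131.0162   -0.0677]
tcp [ 0.5016 -0.4579  0.5795] q [ 0.77    0.3804 -0.1913  1.1429  0.0699  1.6273 -0.1779] F [-0.9761 -0.5164 -0.6759] T [-0.0204  0.0606 -0.0306] w 0.0854715767977673 0.0 t 3.1
```

```bash
python3 -m creep '[0,0,-5,50,-23,0,-1, 0,0,-10,100,-46,0,-1, 0,0,-15,150,-69,0,-1, 0,0,-20,200,-91,0,-1, 0,0,-25,250,-114,0,-1, 0,0,-32.5,287,-131,0,-1, 0,0,-32.5,287,-131,0,-1, 0,0,-32.5,287,-131,0,-1]' && python3 go.py .6085 -.161 .25 -12
python3 - <<'E'
from m import *
im,d=viewer.grab_frame("wrist");cv2.imwrite("pics/w1.png",im[:,:,::-1]);c,Q=meas("wrist",im,d);Z=Q[...,2]
for z0,z1 in((.138,.148),(.172,.19)):
    m=(d>0)&(abs(Q[...,0]-.6085)<.06)&(abs(Q[...,1]+.161)<.07)&(Z>z0)&(Z<z1);P=Q[m];print(len(P),rect(P) if len(P)>5 else '')
E
```

```text
time: 4.1
tool_pos: [0.6078, -0.1654, 0.5806]
ee_rot: [0.779, 0.627, -0.001, -0.0]
contact_force: [0.1, -0.1, 0.1]
width: 0.0854
gripper_force: 0.0
turn deg [-0.0693  0.0607 -0.2785] shift mm [  4.7817   0.1171 330.5566]
tcp [ 0.6078 -0.1654  0.5806] q [ 0.4386  0.3145 -0.3993  1.2531  0.1215  1.5984 -0.1542] F [ 0.1252 -0.1096  0.1216] T [-0.0458  0.0473  0.0216] w 0.08544902850794445 0.0 t 4.1
1408 [ 608.5 -159.9   49.5  100.1  -12.3]
219 [ 608.5 -159.4   13.1   38.9  -12.3]
```

View pics/w1.png

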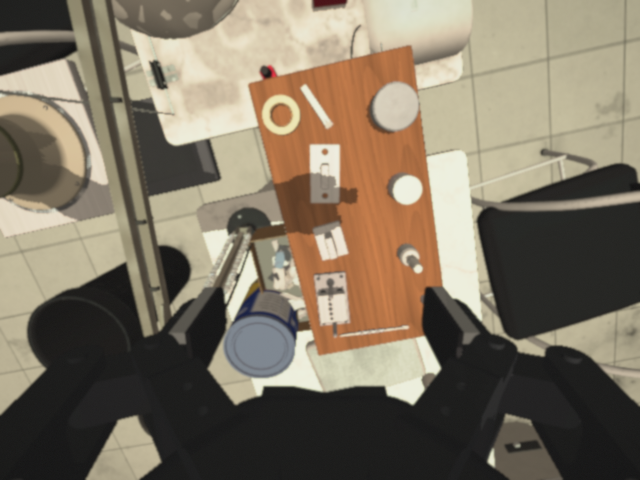

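The wrist view shows the upper half with two holes at (325,173), the cover at (331,242) and the stand at (332,298). The measurements agree to about 1 mm, so I'll descend.

```bash
python3 -m creep '[0,0,0,5,0,60,-1, 0,0,0,5,0,120,-1, 0,0,0,5,0,180,-1, 0,0,0,5,0,240,-1, 0,0,0,5,0,300,-1, 0,0,0,5,0,330,-1, 0,0,0,5,0,330,-1, 0,0,0,5,0,330,-1]'
python3 - <<'E'
from m import *
im,d=viewer.grab_frame("wrist");c,Q=meas("wrist",im,d);Z=Q[...,2]
for z0,z1 in((.138,.148),(.172,.19)):
    m=(d>0)&(abs(Q[...,0]-.6085)<.06)&(abs(Q[...,1]+.161)<.07)&(Z>z0)&(Z<z1);P=Q[m];print(len(P),rect(P) if len(P)>5 else '')
E
python3 go.py .6085 -.1605 .149 -12.2
```

```text
time: 5.15
tool_pos: [0.6099, -0.1601, 0.2526]
ee_rot: [0.779, 0.628, 0.0, 0.001]
contact_force: [-0.7, -0.5, 0.6]
width: 0.0854
gripper_force: 0.0
6240 [ 609.4 -159.8   50.1  100.5  -12.1]
1188 [ 609.6 -159.2   14.    39.8  -12.5]
turn deg [ 0.1536  0.0121 -0.028 ] shift mm [ -0.9839  -1.6904 104.0742]
tcp [ 0.6101 -0.1598  0.2531] q [ 0.4255  0.4857 -0.3817  1.788   0.2232  0.9076 -0.2674] F [ 0.4219  0.3406 -0.1438] T [-0.0036 -0.0043  0.0179] w 0.08563519952488562 0.0 t 5.2
```

```bash
python3 -m creep '[0,0,0,0,0,40,-1, 0,0,0,0,0,75,-1, 0,0,0,0,0,92,-1, 0,0,0,0,0,102,-1, 0,0,0,0,0,102,-1, 0,0,0,0,0,102,-1]' 40 && python3 go.py .6095 -.1595 .149 -12.2
```

```text
time: 5.95
tool_pos: [0.6099, -0.1591, 0.1504]
ee_rot: [0.778, 0.628, 0.001, 0.001]
contact_force: [-0.4, -0.0, -0.1]
width: 0.0853
gripper_force: 0.0
turn deg [0.0935 0.0014 0.0367] shift mm [-0.4821 -0.2894  1.3885]
tcp [ 0.6099 -0.1591  0.1504] q [ 0.3905  0.5995 -0.3391  1.8815  0.2933  0.7074 -0.3305] F [-0.4246 -0.0382 -0.0643] T [ 0.0606 -0.0438 -0.041 ] w 0.0852844724393549 0.0 t 5.95
```

```bash
python3 -m creep '[0,0,0,0,0,0,0, 0,0,0,0,0,0,1, 0,0,0,0,0,0,1, 0,0,0,0,0,0,1, 0,0,0,0,0,0,1, 0,0,0,0,0,0,1, 0,0,0,0,0,0,1, 0,0,0,0,0,0,1]' 80 && python3 -m creep '[0,0,0,0,0,0,1, 0,0,0,0,0,0,1, 0,0,0,0,0,-30,1, 0,0,0,0,0,-70,1, 0,0,0,0,0,-110,1, 0,0,0,0,0,-140,1, 0,0,0,0,0,-140,1, 0,0,0,0,0,-140,1]' && python3 go.py .571 -.4 .29 -6
```

```text
time: 6.95
tool_pos: [0.6094, -0.1591, 0.1495]
ee_rot: [0.778, 0.628, 0.0, 0.0]
contact_force: [0.2, -1.4, 4.5]
width: 0.0129
gripper_force: 79.0
time: 7.95
tool_pos: [0.6083, -0.159, 0.2876]
ee_rot: [0.778, 0.628, -0.001, -0.001]
contact_force: [-0.3, 0.3, -2.6]
width: 0.0132
gripper_force: 78.7
turn deg [-0.1443  0.0022 -6.1606] shift mm [-243.3997   14.3068   -2.4278]
tcp [ 0.6083 -0.159   0.2876] q [ 0.4353  0.4532 -0.3942  1.7494  0.2034  0.9819 -0.2492] F [-0.3067  0.309  -2.6233] T [ 0.0035  0.0214 -0.0231] w 0.013158468777365283 78.72534513473511 t 7.95
```

```bash
python3 -m creep '[0,0,-1,-40,2.5,0,1, 0,0,-2,-85,5,0,1, 0,0,-3,-130,8,0,1, 0,0,-4,-175,10,0,1, 0,0,-5,-215,12.5,0,1, 0,0,-6.2,-243.5,14.3,0,1, 0,0,-6.2,-243.5,14.3,0,1, 0,0,-6.2,-243.5,14.3,0,1]'
python3 - <<'E'
from m import *
for n in ("wrist","top","scene"):
    s=sensors.state();im,d=viewer.grab_frame(n);c,Q=meas(n,im,d);Z=Q[...,2];z=s["tool_pos"][2]-.0195
    cv2.imwrite(f"pics/{n}2.png",im[:,:,::-1])
    print(n,s["tool_pos"])
    for nm,z0,z1 in(("plate",z+.006,z+.017),("pins",.19,.212),("bed",.169,.18),("foot",.136,.145)):
        m=(d>0)&(abs(Q[...,0]-.571)<.045)&(abs(Q[...,1]+.4)<.07)&(Z>z0)&(Z<z1);P=Q[m];print(nm,len(P),rect(P) if len(P)>5 else '',P[:,2].mean() if len(P) else '')
        if nm=="plate" and len(P)>50: A=np.c_[P[:,:2]-P[:,:2].mean(0),np.ones(len(P))];print("tilt",np.linalg.lstsq(A,P[:,2],rcond=None)[0])
E
python3 go.py .571 -.4 .23 -6
```

```text
time: 8.95
tool_pos: [0.5716, -0.3991, 0.2874]
ee_rot: [0.743, 0.67, -0.0, -0.001]
contact_force: [0.7, 0.5, -2.6]
width: 0.0129
gripper_force: 78.5
wrist [ 0.5716 -0.3991  0.2874]
plate 9227 [ 571.5 -399.7   50.3  101.    -6. ] 0.27995766117820237
tilt [-0.0021 -0.0058  0.28  ]
pins 23 [ 576.6 -357.9    1.4    5.7   84.5] 0.19790645825908965
bed 307 [ 572.6 -373.4   16.6   31.8    2.9] 0.1740400916035299
foot 1680 [ 577.  -355.5   21.5   59.5   84.2] 0.14037773640606044
top [ 0.572  -0.3987  0.288 ]
plate 858 [ 572.9 -377.1   50.2   53.6   -5.8] 0.2803959367939834
tilt [-0.0064 -0.0087  0.2804]
pins 10 [ 574.5 -360.2    2.2    7.   -79.9] 0.1987143594711075
bed 38 [ 574.8 -372.9   10.6   27.8    0.6] 0.1742455793697128
foot 484 [ 571.6 -392.3   59.7   94.    -6.6] 0.14016228826562036
scene [ 0.5722 -0.3985  0.2884]
plate 2019 [ 571.4 -398.9   51.5  102.8   -6.1] 0.28049278637985803
tilt [-0.013   0.0162  0.2805]
pins 141 [ 572.  -400.4    8.4   83.5   -5.7] 0.19917935699171904
bed 1464 [ 571.7 -400.3   50.6   82.    -6.4] 0.1739020997412538
foot 1621 [ 572.2 -399.1   60.5  113.    -6.5] 0.14001418761132653
turn deg [-0.036  -0.0459  0.138 ] shift mm [-1.5047 -1.1206 58.77  ]
tcp [ 0.5723 -0.3987  0.2888] q [ 0.7687  0.5405 -0.3846  1.5889  0.223   1.0567  0.2211] F [-0.4356  0.3096 -1.9689] T [-0.0003  0.0095  0.0247] w 0.013298890889841167 78.51115107536316 t 9.1
```

View pics/wrist2.png

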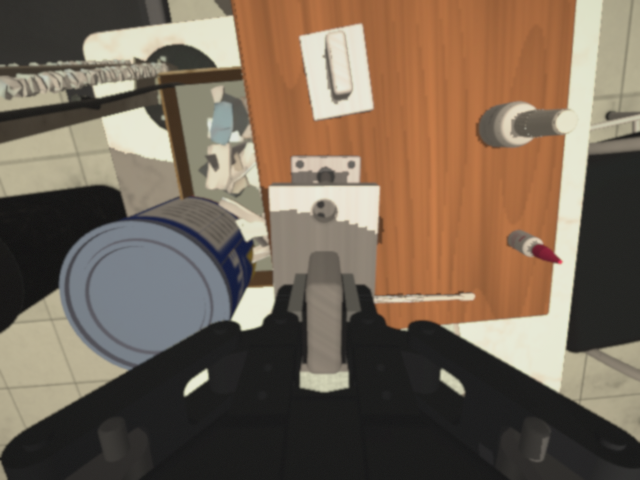

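View pics/scene2.png

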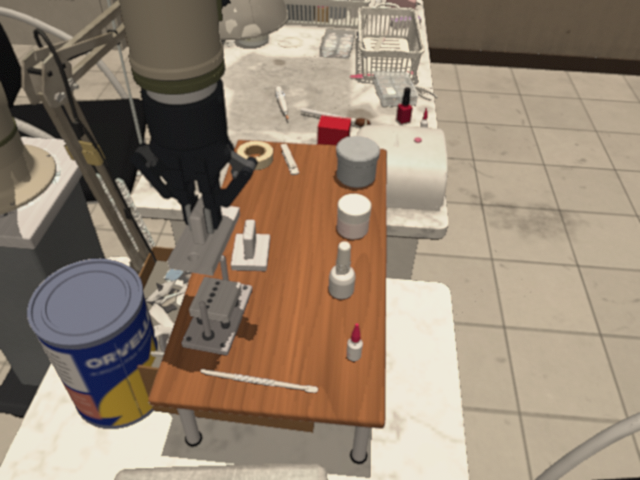

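The plate hangs level over the stand, with its near hole at (325,209) and the pin at (325,177) in the wrist view. The clearance from the can and cover is good. I'll lower to just above the tips and look again.

```bash
python3 -m creep '[0,0,0,-0.7,0,15,1, 0,0,0,-0.7,0,30,1, 0,0,0,-0.7,0,45,1, 0,0,0,-0.7,0,54,1, 0,0,0,-0.7,0,54,1, 0,0,0,-0.7,0,54,1]'
python3 - <<'E'
from m import *
for n in ("wrist","scene"):
    s=sensors.state();im,d=viewer.grab_frame(n);c,Q=meas(n,im,d);Z=Q[...,2];z=s["tool_pos"][2]-.0195
    if n=="wrist": cv2.imwrite("pics/w3.png",cv2.resize(im[130:330,200:440,::-1],(720,600)))
    print(n,s["tool_pos"])
    for nm,z0,z1 in(("plate",z+.009,z+.017),("pins",.19,.209),("bed",.169,.18)):
        m=(d>0)&(abs(Q[...,0]-.571)<.045)&(abs(Q[...,1]+.4)<.07)&(Z>z0)&(Z<z1);P=Q[m];print(nm,len(P),rect(P) if len(P)>5 else '',P[:,2].mean() if len(P) else '')
# predicted wrist pixels: pin tip and hole given poses
c=cam("wrist");s=sensors.state()
for y in(.038,-.038):
    a=np.radians(-6.);p=np.array([.571,-.4,0])+[-np.sin(a)*y,np.cos(a)*y,0]
    for z in(.2065,s["tool_pos"][2]-.0195+.012):
        q=np.array([p[0],p[1],z]);print(y,z,cv2.projectPoints(((q-c[2])@c[3])[None],np.zeros(3),np.zeros(3),c[0],c[1])[0].ravel())
E
python3 go.py .571 -.4 .2 -6
```

```text
time: 9.85
tool_pos: [0.5722, -0.4009, 0.2357]
ee_rot: [0.743, 0.669, 0.0, 0.0]
contact_force: [-0.2, 0.2, -2.3]
width: 0.0128
gripper_force: 78.5
wrist [ 0.5722 -0.4009  0.2357]
plate 9076 [ 571.7 -402.    50.4  101.    -5.9] 0.2278715414110344
pins 42 [ 575.6 -364.3    3.1    5.9   82.3] 0.20416212188696622
bed 232 [ 574.4 -375.4    7.8   13.2   81.9] 0.17350295319467485
scene [ 0.5722 -0.4009  0.2358]
plate 1672 [ 571.5 -400.9   51.1  102.    -5.8] 0.2282972331333086
pins 39 [ 568.7 -439.7    3.6    7.5  -68.8] 0.19609366656948124
bed 697 [ 571.5 -405.9   49.9   71.7   -6.4] 0.17358204422102666
0.038 0.2065 [321.8142 199.3193]
0.038 0.22839254490880756 [321.5508 208.208 ]
-0.038 0.2065 [321.9653 327.2773]
-0.038 0.22839254490880756 [321.7538 350.4431]
turn deg [0.0523 0.0261 0.0382] shift mm [ 0.8116 -1.2793 35.891 ]
tcp [ 0.5722 -0.4009  0.2359] q [ 0.7629  0.5864 -0.372   1.6447  0.2489  0.9564  0.1994] F [-0.5554 -0.4406 -2.7371] T [-0.0318 -0.0495 -0.0357] w 0.012890293961252115 78.52164387702942 t 9.95
```

View pics/w3.png

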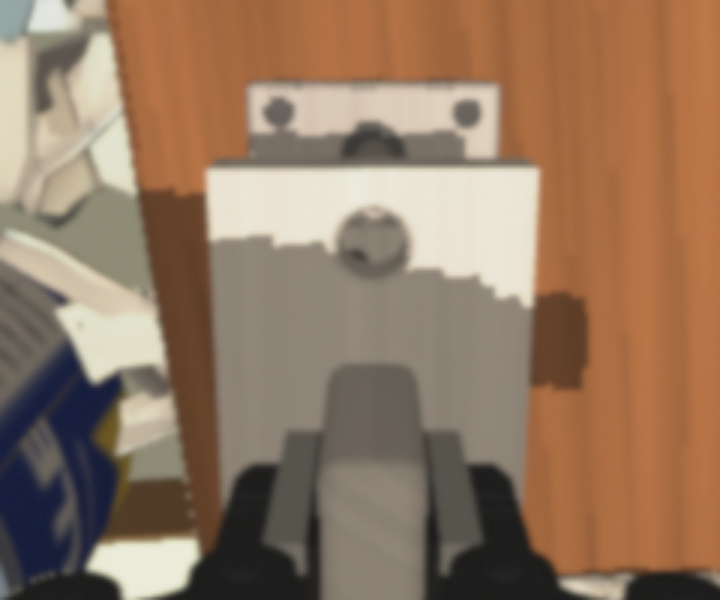

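The hole, at about (324,211), shows the pin tip inside it, and the columns line up. I'll nudge +0.7 mm in y and insert while watching the force.

```bash
python3 -m creep '[0,0,0,0.7,0,2,1, 0,0,0,0.7,0,6,1, 0,0,0,0.7,0,10,1, 0,0,0,0.7,0,13,1, 0,0,0,0.7,0,16,1, 0,0,0,0.7,0,16,1]' && python3 go.py .571 -.4 .2 -6
```

```text
time: 10.7
tool_pos: [0.5718, -0.4, 0.2189]
ee_rot: [0.743, 0.669, -0.0, -0.0]
contact_force: [-0.6, -0.8, -3.3]
width: 0.0129
gripper_force: 78.5
turn deg [-0.0289 -0.0131  0.0386] shift mm [-0.0489 -0.7738 18.9123]
tcp [ 0.5718 -0.4     0.2189] q [ 0.7591  0.6019 -0.3674  1.6618  0.2572  0.9264  0.191 ] F [-0.5874 -0.8019 -3.3478] T [ 0.0093 -0.0563 -0.0179] w 0.012923232572304849 78.52220177650452 t 10.7
```

```bash
python3 -m creep '[0,0,0,0,0,5,1, 0,0,0,0,0,10,1, 0,0,0,0,0,15,1, 0,0,0,0,0,20,1, 0,0,0,0,0,20,1, 0,0,0,0,0,20,1]' && python3 -m creep '[0,0,0,0,0,2,1, 0,0,0,0,0,4,1, 0,0,0,0,0,6,1, 0,0,0,0,0,8,1, 0,0,0,0,0,8,1, 0,0,0,0,0,8,1, 0,0,0,0,0,8,1, 0,0,0,0,0,8,1]'
```

```text
time: 11.45
tool_pos: [0.572, -0.4001, 0.1993]
ee_rot: [0.743, 0.669, 0.0, 0.0]
contact_force: [-0.1, -0.8, -3.4]
width: 0.0131
gripper_force: 78.5
time: 12.45
tool_pos: [0.5719, -0.4001, 0.1914]
ee_rot: [0.743, 0.669, -0.0, 0.0]
contact_force: [-1.4, 0.4, 1.8]
width: 0.0129
gripper_force: 79.3
```

```bash
python3 -m creep '[0,0,0,0,0,1,1, 0,0,0,0,0,2,1, 0,0,0,0,0,3,1, 0,0,0,0,0,4,1, 0,0,0,0,0,5,1, 0,0,0,0,0,6,1, 0,0,0,0,0,7,1, 0,0,0,0,0,7,1]'
python3 - <<'E'
from m import *
n="scene";im,d=viewer.grab_frame(n);c,Q=meas(n,im,d);Z=Q[...,2]
cv2.imwrite("pics/s4.png",cv2.resize(im[180:380,120:320,::-1],(600,600)))
z=sensors.state()["tool_pos"][2]-.0195;print(sensors.state()["contact_force"],"sink est",.174-z)
m=(d>0)&(abs(Q[...,0]-.571)<.045)&(abs(Q[...,1]+.4)<.07)&(Z>z+.008)&(Z<z+.016);P=Q[m];print(len(P),rect(P),np.median(P[:,2]))
A=np.c_[P[:,:2]-P[:,:2].mean(0),np.ones(len(P))];print("tilt",np.linalg.lstsq(A,P[:,2],rcond=None)[0])
E
```

```text
time: 13.45
tool_pos: [0.572, -0.4001, 0.1848]
ee_rot: [0.743, 0.669, -0.0, 0.0]
contact_force: [-3.0, 1.4, 8.8]
width: 0.0128
gripper_force: 80.3
[-2.88    1.9614  7.7132] sink est 0.008601066833397453
1462 [ 570.8 -400.3   51.6  102.    -5.8] 0.17731303105124352
tilt [-0.0033  0.0054  0.1772]
```

View pics/s4.png

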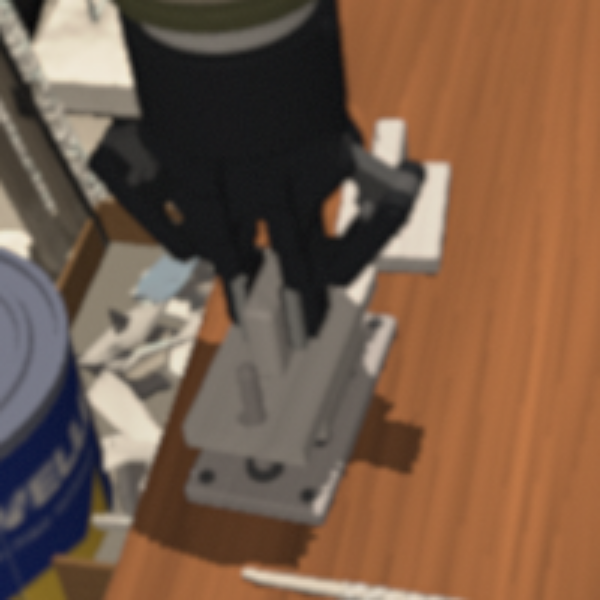

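Both holes are on the pins (near pin at (250,395) in the crop). The plate is level and the bed has sunk about 8.6 mm at roughly 11 N. I'll hold.

```bash
H='none'; python3 -m creep '[0,0,0,0,0,0.4,1, 0,0,0,0,0,0.4,1, 0,0,0,0,0,0.4,1, 0,0,0,0,0,0.4,1, 0,0,0,0,0,0.4,1, 0,0,0,0,0,0.4,1, 0,0,0,0,0,0.4,1, 0,0,0,0,0,0.4,1]'
for i in 1 2 3 4; do python3 -m creep '[0,0,0,0,0,0,1, 0,0,0,0,0,0,1, 0,0,0,0,0,0,1, 0,0,0,0,0,0,1, 0,0,0,0,0,0,1, 0,0,0,0,0,0,1, 0,0,0,0,0,0,1, 0,0,0,0,0,0,1]' | grep -E 'time|pos|contact|gripper'; done
```

```text
time: 14.5
tool_pos: [0.572, -0.4001, 0.1845]
ee_rot: [0.743, 0.669, -0.0, 0.0]
contact_force: [-2.6, 2.1, 8.6]
width: 0.013
gripper_force: 80.3
time: 15.5
tool_pos: [0.572, -0.4001, 0.1846]
contact_force: [-3.6, 2.0, 8.0]
gripper_force: 80.3
time: 16.5
tool_pos: [0.572, -0.4001, 0.1846]
contact_force: [-3.2, 1.5, 9.2]
gripper_force: 80.3
time: 17.5
tool_pos: [0.5719, -0.4001, 0.1845]
contact_force: [-3.3, 1.1, 9.3]
gripper_force: 80.3
time: 18.5
tool_pos: [0.572, -0.4001, 0.1846]
contact_force: [-3.5, 2.1, 8.5]
gripper_force: 80.3
```

```bash
python3 -c "
from plant import order; print(order.sign_off())"
```

```text
the job is handed in; nothing more can be done
None
```

The mould is closed and handed in: by my measurements the upper half sits over both pins, level on the sprung bed, and the gripper is still holding and pressing it with about 11–12 N (bed sunk about 9 mm). I held that push for over four seconds before hand-in, and nothing else on the table was touched; the sign-off gave no verdict.

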